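# Set out the desk for an objective change

## Task

Get the desk ready for changing an objective, using the things on the clear near part of the desk (leave the clutter round the microscope): stand the screw can upright on the middle of the round aluminium rest and lay the black dust cap centred on top of the can, flat, the way up it already is. Stand the dropper bottle upright on the middle of the nearer yellow note pad, and set the larger glass dish, the one with the brown specimens, on the desk midway between the rest and that pad, in line with their centres. Keep the dish level while carrying it, and leave the small empty dish, the roll of tape and the flat case where they are.

Things in the scene. Friction and masses are not known exactly. Their poses are not given: they have to be found in the camera images.
- objective_rest: Round aluminium rest disc with a black rubber top, 76 mm diameter, 14 mm high, fixed to the desk. Origin: centre of its underside, on the desk. The straight line through the centres of rest and note pad is parallel to its own y axis.
- note_pad: The pad nearer the robot (another lies far back, by the microscope): square pad of yellow sticky notes, 76 x 76 mm, 11 mm high where things stand on it (the curled top sheet looks up to 14 mm high), fixed to the desk. Origin: centre of its underside; x and y along its edges. Its centre is 220 mm from the centre of the objective rest, to the left or right of it.
- can: Screw can of a spare objective: white, with a wider black lid, upright; 42 mm diameter at the lid (39 mm at the body, up to 34 mm above the underside), 48 mm high, about 50 g. Origin: centre of its underside, z up.
- cap: Black round eyepiece dust cap lying with its closed face up, 35 mm diameter, 14 mm high, about 12 g. Origin: centre of its underside, z up out of the closed face.
- dish: The larger of two shallow round glass dishes, with brown specimens in it, on the near part of the desk; 60 mm diameter, 14 mm high, about 30 g; take it across the outside of the rim. Origin: centre of its underside, z up.
- bottle: Dropper bottle, white-labelled body with a black collar and thin rubber bulb, upright; 98 mm high; body 33 x 31 mm across (all but round) up to 56 mm height, collar 22 mm diameter from 56 to 74 mm, bulb 12 mm diameter above; about 62 g. Take it by the body from above. Origin: centre of its underside, z up.
- small_dish: Bystander: small empty clear glass dish, 42 mm diameter, 12 mm high. Origin: centre of its underside. Leave it.
- tape_roll: Bystander: roll of yellow tape lying flat, 68 mm diameter, 48 mm high. Origin: centre of its underside. Leave it.
- case: Bystander: flat dark brown case, 34 x 90 x 14 mm, its length along its own y. Origin: centre of its underside. Leave it.
Mind the look-alikes: they are no part of the job. What is shaped like the can but blue, orange or red is not meant.

How it is judged:
By the outcome, as a careful person would: the job done as asked, in the order asked, and still so for the second after the job is handed in, with the robot touching nothing.
It also fails if it takes over 88 s, if anything falls off the work surface, if the arm or the gripper's body presses on something with over 40 N, if the wrist force passes 120 N, or if a joint passes its speed limit or range.

## Robot

A 6-joint arm with a two-finger parallel gripper is mounted at the origin on a cart in front of the work surface, level with it; the furniture and walls round the work are solid. World frame = base frame: x ahead of the robot, y to its left, z up, the work surface at z = 0. Lengths are in mm, angles in rad, forces in N, time in s.
With the tool pointing down it reaches from about 300 to 775 mm from the base axis. Payload 14.6 kg.
Tool frame: the origin (TCP) lies between the finger pads; the fingertips stand manip.tip_reach ahead of it and the grasp point (between the pads) lies 5 mm behind it (manip.tip_reach is the distance from the TCP to the fingertips, in mm); z points along the fingers, y is the line along which they close (so a half turn about z gives the same grasp; the last joint's range is limited). The gripper opens to 94 mm and grips with 3 to 60 N. Pads are 16 mm wide; open, the fingers measure 119 mm over their backs; the gripper's body (75 mm by 177 mm) begins 78 mm behind the grasp point.
Start: joints at [-0.067, 0.3, 1.521, -0, 1.321, -0.067], TCP at [549.99, -0.002, 219.446] pointing down, gripper open.
Joint ranges: [-3.03, 3.03], [-0.79, 2.21], [0.23, 2.52], [-1.04, 4.18], [0, 3.07], [-2.55, 2.55]. Speed limits (rad/s): [2.22, 2.22, 2.57, 3.14, 3.14, 3.14].

## Interface

Orientations are given as [roll, pitch, yaw] about the fixed x, y, z axes, in that order (R = Rz(yaw) Ry(pitch) Rx(roll)).
In Python, from cell import manip gives the robot as it stands. The module is installed in compiled form; this text tells all that it offers.
- The arm moves only by the shell command python3 -m creep 'ROWS' [FORCE]. ROWS is JSON, a list of rows, each a list of 3 entries, a list of its own where there are three numbers: the opening, from -1 (shut) to 1 (fully open), then the shift along the tool's x, y, z in cm, then the turn about the tool's z in units of 5 degrees (1.0 is 5 degrees). In form: [[grip, [tx, ty, tz], roll], ...]. A call has 1 to 12 rows; each row is the pose to reach, as a shift and turn from the pose commanded when the call began, along the tool's axes at that moment; what a row does not reach only later rows make up. A row lasts 1/10 s, in which the tool goes at most 50 mm and 8.59 degrees, less where a joint would pass 70% of its speed; a pose out of reach is approached as far as the arm can. A call with a gripper value outside its range is refused whole. The fingers move at their own pace and stop on an object; FORCE is the grip in N (left out, the last holds). Time passes only in rows, so rows that repeat a pose let the fingers close. It gives the time, the measured TCP pose, the force, the opening and the grip force at its end, in the units of the state.
- manip.read_state(): the state, without advancing time (a new reading comes with each control period).
- manip.camera(name): name is "scene" or "side" or "wrist"; returns the picture (480x640x3 uint8, red, green, blue); there is no depth.
- manip.camera_params(name): a dict with "fovy" (degrees; the focal length in pixels is half the picture's height over the tangent of half this angle, whatever the lens; pixels are square), "cx", "cy" (the principal point, pixels), "origin" and "attitude" of the camera in the world. Camera axes: x right, y down, z forward; pixel columns grow to the right and rows downward; lengths in mm; the calibration is good to about 2 mm. A picture is of the moment at which its call begins: read the wrist's pose just before it. camera_params takes no time and is no camera call; for the wrist camera it gives the pose at the moment of the call.
- manip.sign_off(): hands the job in; it is judged then, once.
The state is a dict: "clock": time; "joints": joint angles; "qd": joint speeds; "effort": joint torques, N m; "eef_pos": TCP position; "eef_rot": TCP orientation; "wrist_force": force on the tool from outside, world axes, zero at the start; "moment": the same for the moment, N m; "finger_gap": finger opening in mm; "finger_force": force on a finger pad.
Only numpy, scipy, OpenCV 4.12 (cv2) and the standard library are available. Lean on these libraries where they do the work, as an engineer would, in place of code of your own. Each camera call takes 0.05 s, during which the arm holds its last target. There are 200 camera calls.

## Working session

There is one attempt and no reset: what is moved stays moved. The work goes in short steps, Python scripts to look and compute and a shell command to move; the robot and the scene stay as the last step left them, time stands still between calls to the robot, and variables do not carry over. Pictures are saved under pics/ and viewed, at most 14 in all, crops included, and the job is handed in when it is done.

```bash
mkdir -p pics; cat > h.py <<'E'
import numpy as np, cv2
from cell import manip
def snap(n,f=None):
    p=manip.camera_params(n); im=manip.camera(n)
    if f: cv2.imwrite('pics/'+f, cv2.cvtColor(im,cv2.COLOR_RGB2BGR))
    return im,p
E
python3 - <<'E'
from h import *
for n in('scene','side','wrist'):
    im,p=snap(n,n+'0.png'); np.save(n+'0.npy',im); print(n,p)
print(manip.read_state(), manip.tip_reach)
E
```

```text
scene {'fovy': 46.03092108109987, 'cx': 311.6968194226315, 'cy': 245.70945285036072, 'origin': array([ 40.9645542 , 794.27312328, 601.5791371 ]), 'attitude': array([-2.15889377,  0.01994741, -2.56400857])}
side {'fovy': 57.09149645436376, 'cx': 323.4388204815984, 'cy': 241.5933772995377, 'origin': array([354.12454938, 729.12266555, 819.09847359]), 'attitude': array([-2.44598479,  0.01190341, -2.89662502])}
wrist {'fovy': 65.67193768101455, 'cx': 317.832874769005, 'cy': 239.48304361033837, 'origin': array([550.03776066,  85.06522425, 384.61434787]), 'attitude': array([2.84822313e+00, 4.85896960e-04, 8.06869047e-05])}
{'clock': 0.15, 'joints': array([-6.65947869e-02,  3.00325197e-01,  1.52141116e+00, -1.94826491e-05,
        1.32070464e+00, -6.65635865e-02]), 'qd': array([ 5.80165487e-04, -2.86257031e-03, -2.12894171e-03,  5.63874103e-04,
       -1.69670651e-03,  2.71626382e-05]), 'effort': array([-2.50185103e-04, -5.31960297e+01, -3.52822959e+01,  7.07691838e-02,
        2.35654798e-02, -3.66386917e-05]), 'eef_pos': array([5.49820919e+02, 7.02212604e-03, 2.19038246e+02]), 'eef_rot': array([-3.14074493e+00, -3.75965055e-05,  1.57076994e+00]), 'wrist_force': array([-0.07794385, -0.48677841,  0.13970999]), 'moment': array([ 0.00354001, -0.01823548, -0.0427969 ]), 'finger_force': 0.0, 'finger_gap': 93.77406850434339} 14.0
```

View pics/scene0.png

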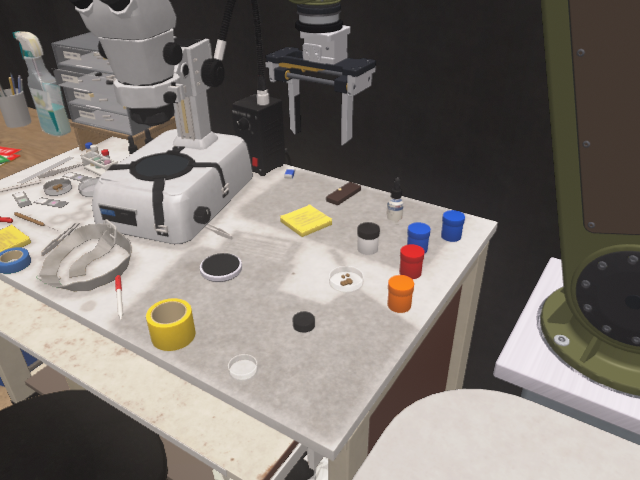

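View pics/side0.png

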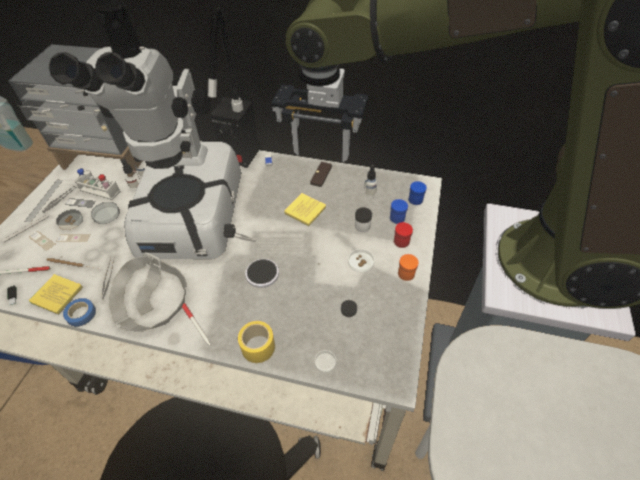

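View pics/wrist0.png

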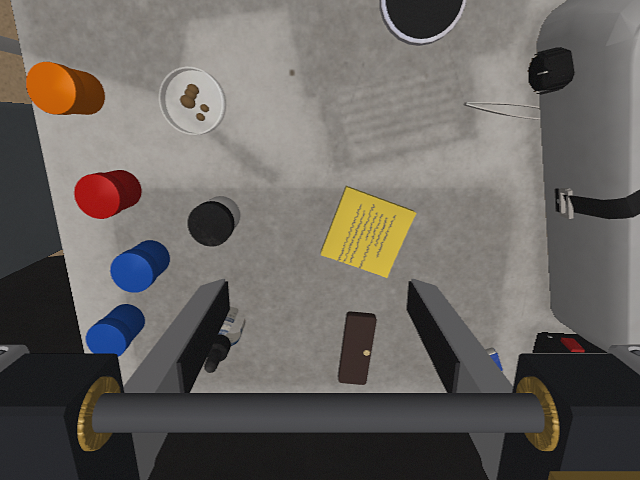

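The wrist view has the pad at (368,232), can lid (211,223), dish (193,101), bottle (225,340), case (357,348) and part of the rest (424,5). In the scene view the rest is at (221,266), cap (304,322), can (368,237), dish (346,279), pad (306,220) and bottle (396,205). The side view shows the same things, with the rest at (262,272) and the cap at (349,308). I'll measure these next.

```bash
cat >> h.py <<'E'
from scipy.spatial.transform import Rotation as R
def ray(p,uv):
    f=240/np.tan(np.radians(p['fovy'])/2)
    d=R.from_euler('xyz',p['attitude']).apply([(uv[0]-p['cx'])/f,(uv[1]-p['cy'])/f,1])
    return np.array(p['origin']),d/np.linalg.norm(d)
def onplane(p,uv,z):
    o,d=ray(p,uv); return o+d*(z-o[2])/d[2]
def tri(rays):
    A=[];b=[]
    for o,d in rays:
        M=np.eye(3)-np.outer(d,d);A.append(M);b.append(M@o)
    A=np.vstack(A);b=np.hstack(b);x=np.linalg.lstsq(A,b,rcond=None)[0]
    return x,np.abs(A@x-b).max()
def blob(im,box,kind):
    """largest hull in box (x0,y0,x1,y1): returns hull centroid, hull"""
    x0,y0,x1,y1=box;c=im[y0:y1,x0:x1];h=cv2.cvtColor(c,cv2.COLOR_RGB2HSV);g=h[...,2]
    H,S=h[...,0],h[...,1]
    m={'dark':g<70,'vdark':g<45,'yellow':(H>20)&(H<35)&(S>140)&(g>90),'bright':(g>215)&(S<40),'brown':(S>70)&(g<170)}[kind]
    m=m.astype(np.uint8)*255
    cs=cv2.findContours(m,cv2.RETR_EXTERNAL,cv2.CHAIN_APPROX_NONE)[0]
    k=max(cs,key=cv2.contourArea);k=cv2.convexHull(k)+np.array([x0,y0]);M=cv2.moments(k)
    return np.array([M['m10'],M['m01']])/M['m00'],k
E
python3 - <<'E'
from h import *
P={n:manip.camera_params(n) for n in('scene','side','wrist')};I={n:np.load(n+'0.npy') for n in P}
T={'rest':('dark',{'scene':(195,250,248,285),'side':(240,255,284,290)}),
'cap':('dark',{'scene':(285,305,322,338),'side':(335,294,365,322)}),
'lid':('dark',{'scene':(352,218,386,244),'side':(350,202,378,224),'wrist':(180,190,245,252)}),
'collar':('dark',{'scene':(380,175,412,215),'side':(360,162,382,190),'wrist':(195,325,228,380)}),
'pad':('yellow',{'scene':(270,200,340,240),'side':(278,188,332,228),'wrist':(310,175,425,285)}),
'dish':('bright',{'scene':(322,262,370,300),'side':(342,244,380,278),'wrist':(150,58,235,142)}),
'tape':('yellow',{'scene':(140,290,200,350),'side':(230,315,280,365)}),
'case':('dark',{'scene':(320,178,366,206),'side':(305,158,336,190),'wrist':(330,305,382,390)})}
for k,(kind,bx) in T.items():
    r=[];s=''
    for n,b in bx.items():
        uv,h=blob(I[n],b,kind);r.append(ray(P[n],uv));x,y,w,hh=cv2.boundingRect(h);s+=f' {n}{uv.round(1)}[{x},{y},{w},{hh}]/{onplane(P[n],uv,7)[:2].round(0)}'
    x,e=tri(r);print(k,x.round(1),round(e,1),s)
u,h=blob(I['wrist'],(310,175,425,285),'yellow')
b=cv2.boxPoints(cv2.minAreaRect(h));q=np.array([onplane(P['wrist'],c,11)[:2] for c in b]);print(q.round(1),q.mean(0))
E
```

```text
rest [644.5 193.7   8.6] 0.4  scene[220.4 264.4][203,254,36,22]/[646. 191.] side[260.6 271.6][248,262,27,20]/[645. 193.]
cap [431.2 240.8   5.9] 0.2  scene[303.5 322. ][294,313,20,19]/[431. 242.] side[348.5 308.6][342,302,14,14]/[431. 241.]
lid [447.9  -2.7  40.1] 0.3  scene[368.2 230.7][358,223,22,16]/[472. -49.] side[363. 215.][356,209,15,13]/[452. -34.] wrist[210.8 223.2][188,201,48,45]/[438. -11.]
collar [ 449.8 -113.8   86.2] 3.7  scene[396.4 185.6][380,175,32,24]/[ 508. -249.] side[371.  168.7][360,162,22,18]/[ 463. -213.] wrist[209.3 348.5][195,325,33,55]/[ 424. -162.]
pad [584.6 -17.2  17.7] 23.0  scene[306.1 220.2][281,205,51,31]/[599. -19.] side[319.9 207. ][317,204,6,6]/[565. -37.] wrist[367.  231.9][321,186,95,92]/[602. -21.]Traceback (most recent call last):
  File "<stdin>", line 14, in <module>
  File "h.py", line 27, in blob
    k=max(cs,key=cv2.contourArea);k=cv2.convexHull(k)+np.array([x0,y0]);M=cv2.moments(k)
ValueError: max() iterable argument is empty
```

```bash
python3 -m creep '[[1,[5,-2,0],0],[1,[9,-4,0],0],[1,[13,-5,0],0],[1,[13,-5,0],0],[1,[13,-5,0],0],[1,[13,-5,0],0]]' && python3 - <<'E'
from h import *
im,p=snap('wrist','wrist1.png'); np.save('wrist1.npy',im); import pickle; pickle.dump(p,open('wrist1.pkl','wb')); print(p, manip.read_state()['qd'].round(3))
E
```

```text
clock: 0.75
eef_pos: [500.3, 129.2, 219.3]
eef_rot: [-3.141, 0.0, 1.57]
wrist_force: [0.6, -0.1, -0.1]
finger_gap: 94.0
finger_force: 0.0
{'fovy': 65.67193768101455, 'cx': 317.832874769005, 'cy': 239.48304361033837, 'origin': array([500.42655757, 214.3080374 , 384.93373316]), 'attitude': array([ 2.84794026e+00, -2.93338534e-04, -6.07286618e-04])} [-0.006 -0.001 -0.001  0.002 -0.     0.005]
```

View pics/wrist1.png

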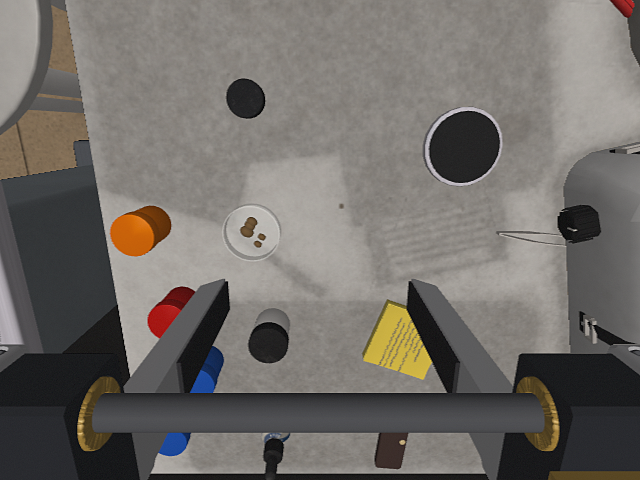

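The wrist1 view shows the cap at (246,98), the rest at (463,146), the dish at (252,232) and the can lid at (268,342). Next I'll triangulate them, using Hough circles for the dish.

```bash
python3 - <<'E'
from h import *
import pickle
P={n:manip.camera_params(n) for n in('scene','side')};I={n:np.load(n+'0.npy') for n in('scene','side','wrist')}
I['w0']=I.pop('wrist');I['w1']=np.load('wrist1.npy');P['w1']=pickle.load(open('wrist1.pkl','rb'))
P['w0']=dict(P['w1'],origin=np.array([550.03776,85.06522,384.614348]),attitude=np.array([2.84822313,4.859e-4,8.07e-5]))
T={'rest':('dark',{'scene':(195,250,248,285),'side':(240,255,284,290),'w1':(420,100,510,190)}),
'cap':('dark',{'scene':(285,305,322,338),'side':(335,294,365,322),'w1':(220,70,275,125)}),
'lid':('dark',{'scene':(352,218,386,244),'side':(350,202,378,224),'w0':(180,190,245,252),'w1':(235,310,300,370)}),
'pad':('yellow',{'scene':(270,200,340,240),'w0':(310,175,425,285)})}
C={}
for k,(kind,bx) in T.items():
    r=[];s=''
    for n,b in bx.items():
        uv,h=blob(I[n],b,kind);r.append(ray(P[n],uv));s+=f' {n}{uv.round(1)}'+str(onplane(P[n],uv,{"rest":14,"cap":7,"lid":41,"pad":11}[k])[:2].round(1))
    x,e=tri(r);C[k]=x;print(k,x.round(1),round(e,1),s)
u,h=blob(I['w0'],(310,175,425,285),'yellow')
b=cv2.boxPoints(cv2.minAreaRect(h));q=np.array([onplane(P['w0'],c,11)[:2] for c in b]);print(q.round(1).tolist(),q.mean(0))
r=[]
for n,(x0,y0,x1,y1) in {'w0':(145,50,240,150),'w1':(205,190,300,275)}.items():
    g=cv2.resize(cv2.cvtColor(I[n][y0:y1,x0:x1],cv2.COLOR_RGB2GRAY),None,fx=4,fy=4,interpolation=cv2.INTER_CUBIC)
    c=cv2.HoughCircles(g,cv2.HOUGH_GRADIENT,1.5,20,param1=80,param2=30,minRadius=95,maxRadius=150)[0][:3]
    uvs=[(cc[0]/4+x0,cc[1]/4+y0,cc[2]/4) for cc in c];print(n,np.round(uvs,1).tolist(),onplane(P[n],uvs[0][:2],7)[:2])
    r.append(ray(P[n],uvs[0][:2]))
print('dish',tri(r))
E
```

```text
rest [643.3 195.7  10.8] 0.7  scene[220.4 264.4][639.1 198.6] side[260.6 271.6][642.8 197.8] w1[464.  146.4][642.1 196.3]
cap [431.3 240.7   5.7] 0.2  scene[303.5 322. ][430.5 242.1] side[348.5 308.6][431.  241.3] w1[245.3  98.3][431.5 240.6]
lid [448.   -2.9  40.1] 0.4  scene[368.2 230.7][447.2  -0.7] side[363. 215.][447.9  -2.2] w0[210.8 223.2][447.9  -2.5] w1[268.3 342.3][448.2  -2.9]
pad [601.4 -21.6   4.8] 0.5  scene[306.1 220.2][595.1 -13.6] w0[367.  231.9][601.1 -19.5]
[[551.8, -44.0], [577.1, 28.9], [650.5, 2.1], [628.8, -74.0]] [602.04156502 -21.77292806]
w0 [[193.1999969482422, 102.30000305175781, 32.29999923706055], [195.8000030517578, 97.4000015258789, 37.29999923706055], [189.8000030517578, 97.4000015258789, 29.899999618530273]] [430.87733658 107.74024962]
w1 [[252.10000610351562, 231.8000030517578, 28.399999618530273], [254.3000030517578, 227.3000030517578, 28.799999237060547], [250.1999969482422, 236.6999969482422, 30.799999237060547]] [431.08211716 108.5258212 ]
dish (array([430.53445563, 107.92487819,   5.19955199]), np.float64(0.20625076214605542))
```

```bash
python3 -m creep '[[0.4,[-4,-2,2],0],[0.4,[-8,-4,5],0],[0.4,[-12,-5.2,8],0],[0.4,[-13.3,-5.2,11],0],[0.4,[-13.3,-5.2,14],0],[0.4,[-13.3,-5.2,16.5],0],[0.4,[-13.3,-5.2,18.3],0],[0.4,[-13.3,-5.2,18.3],0],[0.4,[-13.3,-5.2,18.3],0]]' 15
```

```text
clock: 1.7
eef_pos: [448.2, -3.6, 36.9]
eef_rot: [-3.141, 0.0, 1.57]
wrist_force: [0.7, 0.0, -0.1]
finger_gap: 65.8
finger_force: 0.0
```

```bash
python3 - <<'E'
from h import *
im,p=snap('wrist','w2.png'); im,p=snap('side'); cv2.imwrite('pics/s2.png',cv2.cvtColor(cv2.resize(im[130:300,270:470],None,fx=3,fy=3),cv2.COLOR_RGB2BGR))
a=cv2.imread('pics/w2.png');b=cv2.imread('pics/s2.png');cv2.imwrite('pics/c2.png',np.hstack([cv2.resize(a,(400,300)),cv2.resize(b,(400,300))]))
E
```

```text
(no output)
```

View pics/c2.png

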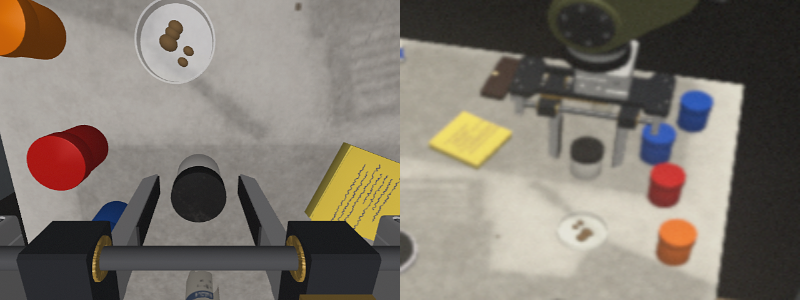

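The composite (left is the wrist view, right is the side) shows the fingers straddling the black lid, centred, with the coloured cans clear. I'll close the gripper and lift.

```bash
python3 -m creep '[[-1,[0,0,0],0],[-1,[0,0,0],0],[-1,[0,0,0],0],[-1,[0,0,0],0],[-1,[0,0,0],0],[-1,[0,0,0],0],[-1,[0,0,-0.5],0],[-1,[0,0,-2],0],[-1,[0,0,-4],0],[-1,[0,0,-7],0],[-1,[0,0,-9],0],[-1,[0,0,-9],0]]' 15
```

```text
clock: 3.0
eef_pos: [449.1, -3.1, 128.8]
eef_rot: [3.137, 0.0, 1.571]
wrist_force: [0.2, -0.8, 0.1]
finger_gap: 41.3
finger_force: 15.0
```

```bash
python3 -m creep '[[-1,[3,3,0],0],[-1,[6,6.5,0],0],[-1,[9,10,0],0],[-1,[12,13,0],0],[-1,[13.3,14.2,0],0],[-1,[13.3,14.2,0],0],[-1,[13.3,14.2,0],0],[-1,[13.3,14.2,0],0]]' && python3 - <<'E'
from h import *
im,p=snap('wrist','w3.png')
for k in('dark','vdark'):
    pass
g=cv2.cvtColor(im,cv2.COLOR_RGB2GRAY)
c,h=blob(im,(330,60,560,300),'dark');print(c,cv2.fitEllipse(h),onplane(p,c,14).round(1)); print(manip.read_state()['eef_pos'],manip.read_state()['eef_rot'])
E
```

```text
clock: 3.8
eef_pos: [589.3, 129.2, 126.0]
eef_rot: [-3.141, 0.0, 1.57]
wrist_force: [-0.1, -0.0, -0.8]
finger_gap: 41.0
finger_force: 15.0
[390.23501639 152.42003033] ((390.2489318847656, 152.44540405273438), (90.5433349609375, 96.38172149658203), 31.877256393432617) [642.2 196.5  14. ]
[589.46823061 129.18296669 126.3460788 ] [-3.14121182e+00  1.10997325e-04  1.56997143e+00]
```

View pics/w3.png

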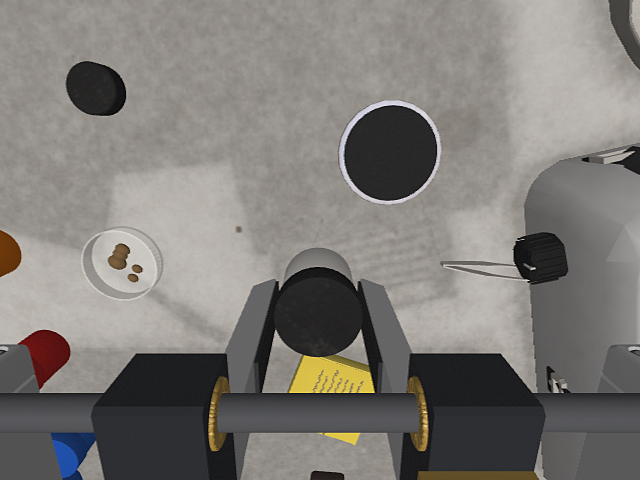

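The w3 view has the rest at (390,152), which works out to world (642.2,196.5) and agrees with the earlier measurement. The can hangs upright in the fingers at (318,311). I'll turn the wrist to keep the gripper body clear of the microscope, and go over the rest.

```bash
python3 -m creep '[[-1,[1,1,0],-1.6],[-1,[2,2,0],-3.2],[-1,[3,3,0],-4.8],[-1,[4,4,0],-6.4],[-1,[5,5,0],-8],[-1,[6,5.3,0],-9.6],[-1,[6.6,5.3,0],-11.2],[-1,[6.6,5.3,0],-12.8],[-1,[6.6,5.3,0],-14.4],[-1,[6.6,5.3,0],-16],[-1,[6.6,5.3,0],-17.5],[-1,[6.6,5.3,0],-18]]' && python3 -m creep '[[-1,[0,0,2],0],[-1,[0,0,4.5],0],[-1,[0,0,6],0],[-1,[0,0,7],0],[-1,[0,0,7],0],[-1,[0,0,7.2],0],[-1,[0,0,7.4],0],[-1,[0,0,7.4],0]]'
```

```text
clock: 5.05
eef_pos: [642.8, 195.2, 126.7]
eef_rot: [3.142, 0.0, -3.137]
wrist_force: [-0.0, -0.7, -0.2]
finger_gap: 41.3
finger_force: 15.0
clock: 5.85
eef_pos: [643.2, 196.1, 52.9]
eef_rot: [3.141, 0.001, -3.142]
wrist_force: [0.1, -0.4, -0.2]
finger_gap: 41.3
finger_force: 15.0
```

```bash
python3 -m creep '[[-1,[0.06,0,0.1],0],[-1,[0.06,0,0.16],0],[-1,[0.06,0,0.2],0],[-1,[0.06,0,0.2],0],[-1,[0.06,0,0.2],0]]'
```

```text
clock: 6.35
eef_pos: [642.5, 196.0, 50.8]
eef_rot: [3.142, 0.0, -3.142]
wrist_force: [-0.7, -0.1, 3.1]
finger_gap: 41.0
finger_force: 15.0
```

```bash
python3 -m creep '[[0.2,[0,0,0],0],[0.2,[0,0,0],0],[0.2,[0,0,0],0],[0.2,[0,0,-1],0],[0.2,[0,0,-3],0],[0.2,[0,0,-6],0],[0.2,[4,0.5,-8],0],[0.2,[8.5,1.5,-8],0],[0.2,[13,3,-8],0],[0.2,[13,3,-8],0],[0.2,[13,3,-8],0],[0.2,[13,3,-8],0]]' && python3 - <<'E'
from h import *
im,p=snap('wrist','w4.png');np.save('w4.npy',im);print(p['origin'],p['attitude'])
c,h=blob(snap('side')[0],(330,290,370,325),'dark');print(c)
E
```

```text
clock: 7.55
eef_pos: [513.5, 225.9, 131.1]
eef_rot: [3.141, 0.001, 3.141]
wrist_force: [0.1, -0.1, -0.2]
finger_gap: 56.5
finger_force: 0.0
[428.48829253 226.06639461 296.62306822] [ 2.84595030e+00 -7.57152843e-04  1.57050911e+00]
[348.36013986 308.57808858]
```

View pics/w4.png

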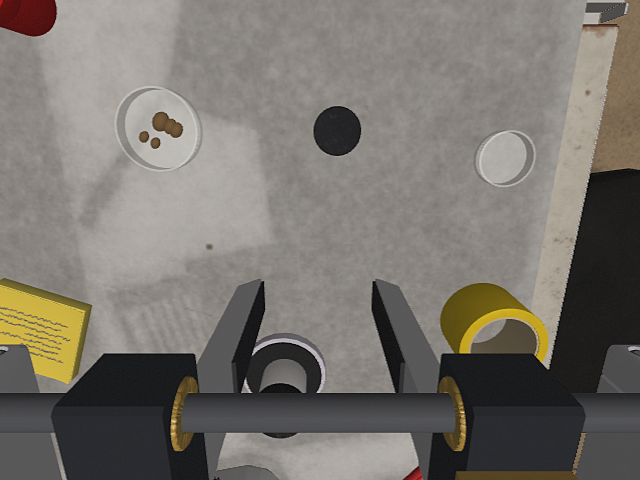

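The w4 view has the can upright on the rest at (283,390), the cap at (337,131), the dish at (158,128) and the small dish at (505,158). I'll refine the cap and dish from here and check how well the can is centred.

```bash
python3 - <<'E'
from h import *
p=manip.camera_params('wrist');im=np.load('w4.npy')
c,h=blob(im,(300,95,375,170),'dark');print('cap',c,onplane(p,c,7).round(1),cv2.boundingRect(h))
g=cv2.resize(cv2.cvtColor(im[75:185,105:215],cv2.COLOR_RGB2GRAY),None,fx=4,fy=4)
k=cv2.HoughCircles(g,cv2.HOUGH_GRADIENT,1.5,20,param1=80,param2=30,minRadius=140,maxRadius=190)[0][:3]/4;print(k);print('dish',onplane(p,k[0][:2]+[105,75],7).round(1))
for n in('scene','side'):
    im,q=snap(n,n+'4.png');np.save(n+'4.npy',im)
    b=(195,215,250,262) if n=='scene' else (240,235,290,262)
    a=im[b[1]-0:b[3]+30,b[0]:b[2]];cv2.imwrite(f'pics/z{n}.png',cv2.cvtColor(cv2.resize(a,(400,500)),cv2.COLOR_RGB2BGR))
cv2.imwrite('pics/z.png',np.hstack([cv2.imread('pics/zscene.png'),cv2.imread('pics/zside.png')]))
E
```

```text
cap [336.89956494 130.50930297] [431.3 240.3   7. ] (314, 106, 47, 50)
[[58.3125 48.1875 46.85  ]
 [64.6875 47.4375 45.575 ]
 [48.1875 57.1875 44.6375]]
dish [426.  111.4   7. ]
```

View pics/z.png

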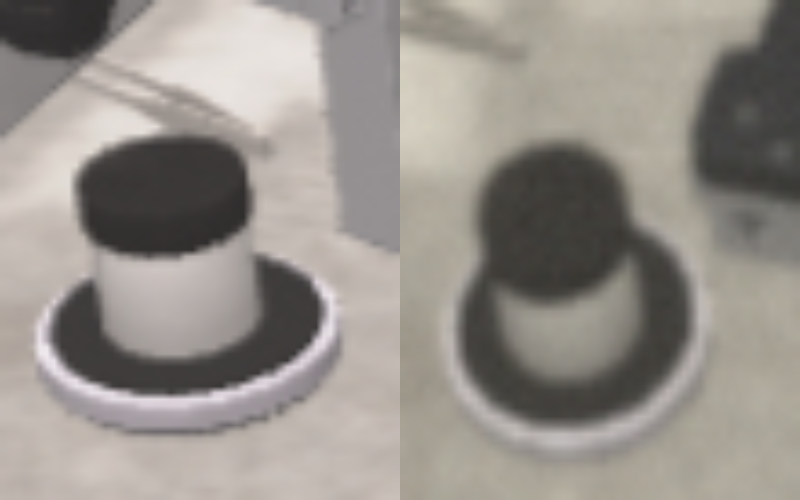

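The can stands upright on the rest, possibly 2 mm off centre. I'll check that with numbers.

```bash
python3 - <<'E'
from h import *
im=np.load('scene4.npy');p=manip.camera_params('scene')
c,h=blob(im,(200,228,235,251),'dark');print('lid',c,cv2.boundingRect(h),onplane(p,c,55).round(1))
c0,h0=blob(np.load('scene0.npy'),(352,218,386,244),'dark');print('ref lid0',onplane(p,c0,41))
# white rest ring + black: whole rest silhouette before placing
for n,b in(('scene',(190,245,255,290)),('side',(235,252,290,294))):
    q=manip.camera_params(n);i=np.load(n+'0.npy');c1,h1=blob(i,b,'dark');print('rest',n,onplane(q,c1,14).round(1))
q=manip.camera_params('side');i=np.load('side4.npy')
for t in (40,50,60,70,85):
    v=cv2.cvtColor(i,cv2.COLOR_RGB2HSV)[...,2][250:277,243:282];print(t,[(np.flatnonzero(r<t).min(initial=99),np.flatnonzero(r<t).max(initial=0)) for r in v[::3]])
E
```

```text
lid [217.46756583 243.88118176] (206, 237, 23, 14) [642.9 195.1  55. ]
ref lid0 [447.18552456  -0.72183508  41.        ]
rest scene [639.1 198.6  14. ]
rest side [642.8 197.8  14. ]
40 [(np.int64(99), np.int64(0)), (np.int64(99), np.int64(0)), (np.int64(99), np.int64(0)), (np.int64(99), np.int64(0)), (np.int64(99), np.int64(0)), (np.int64(99), np.int64(0)), (np.int64(99), np.int64(0)), (np.int64(99), np.int64(0)), (np.int64(99), np.int64(0))]
50 [(np.int64(99), np.int64(0)), (np.int64(99), np.int64(0)), (np.int64(99), np.int64(0)), (np.int64(99), np.int64(0)), (np.int64(99), np.int64(0)), (np.int64(99), np.int64(0)), (np.int64(99), np.int64(0)), (np.int64(99), np.int64(0)), (np.int64(99), np.int64(0))]
60 [(np.int64(99), np.int64(0)), (np.int64(99), np.int64(0)), (np.int64(99), np.int64(0)), (np.int64(20), np.int64(20)), (np.int64(22), np.int64(22)), (np.int64(21), np.int64(22)), (np.int64(99), np.int64(0)), (np.int64(99), np.int64(0)), (np.int64(99), np.int64(0))]
70 [(np.int64(35), np.int64(38)), (np.int64(13), np.int64(38)), (np.int64(10), np.int64(23)), (np.int64(8), np.int64(24)), (np.int64(8), np.int64(26)), (np.int64(8), np.int64(30)), (np.int64(7), np.int64(31)), (np.int64(6), np.int64(31)), (np.int64(5), np.int64(30))]
85 [(np.int64(34), np.int64(38)), (np.int64(12), np.int64(38)), (np.int64(8), np.int64(38)), (np.int64(7), np.int64(24)), (np.int64(8), np.int64(27)), (np.int64(8), np.int64(30)), (np.int64(6), np.int64(32)), (np.int64(5), np.int64(32)), (np.int64(5), np.int64(31))]
```

```bash
python3 -m creep '[[0.2,[4,0.7,2],0],[0.2,[8,1.46,4],0],[0.2,[8.1,1.46,7],0],[0.2,[8.1,1.46,9.5],0],[0.2,[8.1,1.46,11],0],[0.2,[8.1,1.46,11.3],0],[0.2,[8.1,1.46,11.3],0],[0.2,[8.1,1.46,11.3],0]]' && python3 -m creep '[[-1,[0,0,0],0],[-1,[0,0,0],0],[-1,[0,0,0],0],[-1,[0,0,0],0],[-1,[0,0,0],0],[-1,[0,0,0],0],[-1,[0,0,0],0]]' 10
```

```text
clock: 8.55
eef_pos: [432.0, 240.7, 18.2]
eef_rot: [3.141, 0.001, 3.141]
wrist_force: [0.9, 0.1, 0.3]
finger_gap: 56.5
finger_force: 0.0
clock: 9.25
eef_pos: [431.6, 240.7, 17.7]
eef_rot: [3.141, 0.0, 3.142]
wrist_force: [-1.5, -0.8, 6.3]
finger_gap: 34.7
finger_force: 10.0
```

```bash
python3 -m creep '[[-1,[0,0,-0.5],0],[-1,[0,0,-3],0],[-1,[0,0,-7],1],[-1,[-2,-1,-11],2.6],[-1,[-5,-3,-15],4.2],[-1,[-8,-6,-18],5.8],[-1,[-11,-9,-18],7.4],[-1,[-14,-11.5,-18],9],[-1,[-15.9,-12.6,-18],10.6],[-1,[-15.9,-12.6,-18],12.2],[-1,[-15.9,-12.6,-18],13.8],[-1,[-15.9,-12.6,-18],15.4]]' && python3 -m creep '[[-1,[0,0,0],1.6],[-1,[0,0,0],2.6],[-1,[0,0,0],2.6],[-1,[0,0,0],2.6],[-1,[0,0,0],2.6]]' && python3 - <<'E'
from h import *
im,p=snap('wrist','w5.png');np.save('w5.npy',im);print(p['origin'],p['attitude'])
E
```

```text
clock: 10.45
eef_pos: [590.3, 114.4, 197.3]
eef_rot: [-3.141, -0.0, 1.792]
wrist_force: [-0.0, -0.4, -0.7]
finger_gap: 34.6
finger_force: 10.0
clock: 10.95
eef_pos: [590.3, 114.6, 197.5]
eef_rot: [-3.142, 0.0, 1.573]
wrist_force: [0.7, -0.2, 0.1]
finger_gap: 34.2
finger_force: 10.0
[590.25476877 199.67089222 363.11450873] [ 2.84815147e+00 -4.09677299e-04  2.25834638e-03]
```

View pics/w5.png

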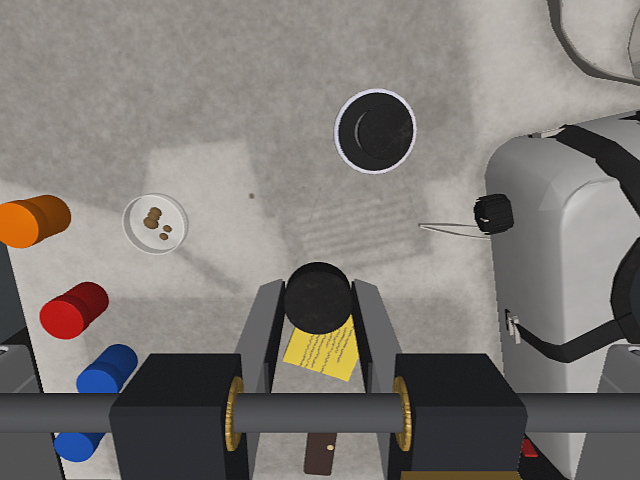

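The w5 view shows the cap held level at (318,298), the rest at (375,131), and the lid inside it near (385,132). I'll measure the lid against the rest.

```bash
python3 - <<'E'
from h import *
p=manip.camera_params('wrist');im=np.load('w5.npy')
c,h=blob(im,(325,80,425,180),'dark');print('rest',c,onplane(p,c,14).round(1))
x0,y0,x1,y1=325,80,425,180
g=cv2.cvtColor(im[y0:y1,x0:x1],cv2.COLOR_RGB2GRAY)
g=np.clip((g.astype(float)-15)*255/60,0,255).astype(np.uint8)
g=cv2.resize(g,None,fx=5,fy=5,interpolation=cv2.INTER_CUBIC)
k=cv2.HoughCircles(g,cv2.HOUGH_GRADIENT,1.5,10,param1=60,param2=20,minRadius=115,maxRadius=150)
k=k[0][:4]/5;print(k)
for q in k: print(onplane(p,q[:2]+[x0,y0],62).round(1))
# white body crescent left edge and held cap
c,h=blob(im,(284,260,353,335),'dark');print('heldcap',c,cv2.boundingRect(h),onplane(p,c,manip.read_state()['eef_pos'][2]-10.7).round(1))
o=cv2.cvtColor(g,cv2.COLOR_GRAY2BGR)
q=k[0]*5;cv2.circle(o,(int(q[0]),int(q[1])),int(q[2]),(0,0,255),1);cv2.imwrite('pics/l5.png',o)
E
```

```text
rest [375.37577513 131.1905982 ] [642.3 196.2  14. ]
[[60.75     52.95     26.84    ]
 [61.05     50.55     27.170002]
 [58.35     48.75     29.810001]
 [58.65     54.15     25.52    ]]
[643.3 195.4  62. ]
[643.5 197.2  62. ]
[641.3 198.5  62. ]
[641.7 194.5  62. ]
heldcap [317.9269191  297.82139458] (284, 262, 69, 72) [590.6 114.7 186.7]
```

View pics/l5.png

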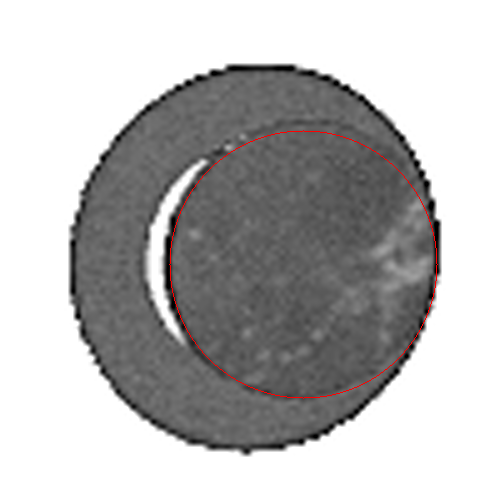

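The lid is within about 1 mm of the rest's centre, and the held cap is centred on the TCP. Next I turn back and lower the cap onto the can.

```bash
python3 -m creep '[[-1,[1,1,0],-1.6],[-1,[2.5,2,0],-3.2],[-1,[4,3,0],-4.8],[-1,[5.5,4,0],-6.4],[-1,[7,5,0],-8],[-1,[8.1,5.25,0],-9.6],[-1,[8.1,5.25,0],-11.2],[-1,[8.1,5.25,1],-12.8],[-1,[8.1,5.25,3],-14.4],[-1,[8.1,5.25,5],-16],[-1,[8.1,5.25,7],-17.5],[-1,[8.1,5.25,8],-18]]' && python3 -m creep '[[-1,[0,0,1.5],0],[-1,[0,0,2.8],0],[-1,[0,0,3.3],0],[-1,[0,0,3.5],0],[-1,[0,0,3.5],0],[-1,[0,0,3.6],0],[-1,[0,0,3.6],0]]'
```

```text
clock: 12.2
eef_pos: [642.2, 195.5, 115.4]
eef_rot: [-3.141, -0.002, -3.135]
wrist_force: [0.6, 1.7, -1.0]
finger_gap: 34.3
finger_force: 10.0
clock: 12.9
eef_pos: [643.1, 195.6, 81.9]
eef_rot: [3.141, 0.001, 3.141]
wrist_force: [0.4, 0.2, -0.3]
finger_gap: 34.6
finger_force: 10.0
```

```bash
python3 -m creep '[[-1,[0,0,0.1],0],[-1,[0,0,0.15],0],[-1,[0,0,0.2],0],[-1,[0,0,0.2],0],[-1,[0,0,0.2],0]]'
```

```text
clock: 13.4
eef_pos: [643.0, 195.6, 79.8]
eef_rot: [3.141, 0.0, 3.142]
wrist_force: [-0.8, -0.8, 3.6]
finger_gap: 34.7
finger_force: 10.0
```

```bash
python3 -m creep '[[0.2,[0,0,0],0],[0.2,[0,0,0],0],[0.2,[0,0,0],0],[0.2,[0,0,-1],0],[0.2,[0,0,-4],0],[0.2,[0,0,-8],1.6],[0.2,[1,-3,-11],3.2],[0.2,[3,-7,-14],4.8],[0.2,[5,-11,-14],6.4],[0.2,[7,-15,-14],8],[0.2,[9,-19,-14],9.6],[0.2,[11,-23,-14],11.2]]' && python3 -m creep '[[0.2,[-2,0.5,0],1.6],[0.2,[-5,1,0],3.2],[0.2,[-8,1.5,0],4.8],[0.2,[-8,1.5,0],6.4],[0.2,[-8,1.5,0],6.8],[0.2,[-8,1.5,0],6.8],[0.2,[-8,1.5,0],6.8]]' && python3 - <<'E'
from h import *
im,p=snap('wrist','w6.png');np.save('w6.npy',im);print(p['origin'],p['attitude'])
E
```

```text
clock: 14.6
eef_pos: [531.8, -35.8, 220.3]
eef_rot: [3.141, 0.001, 2.159]
wrist_force: [0.3, -0.0, 0.0]
finger_gap: 56.4
finger_force: 0.0
clock: 15.3
eef_pos: [590.0, -92.3, 219.9]
eef_rot: [3.141, 0.0, 1.572]
wrist_force: [0.4, -0.5, 0.7]
finger_gap: 56.4
finger_force: 0.0
[589.92093957  -7.18593599 385.6098067 ] [ 2.84804434e+00 -1.03166366e-03  1.65461555e-03]
```

View pics/w6.png

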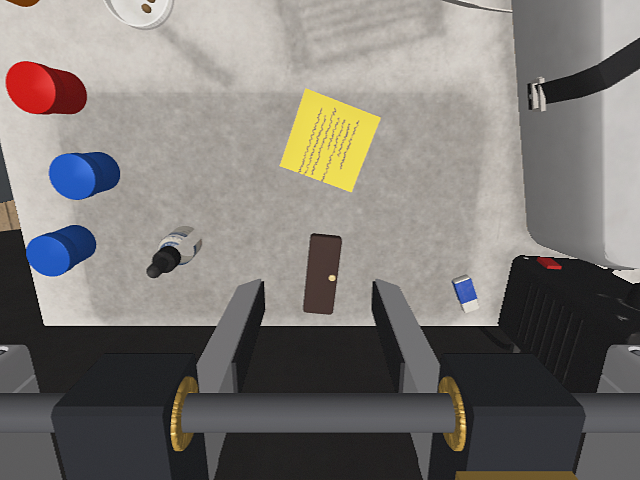

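The w6 view shows the pad's corners at (306,89), (381,118), (353,192) and (281,165). The bottle has its base near (188,235), collar near (167,257) and bulb tip near (153,270). The nearest blue can's top is at (52,252).

```bash
python3 - <<'E'
from h import *
p=manip.camera_params('wrist');im=np.load('w6.npy')
c,h=blob(im,(270,80,390,200),'yellow')
b=cv2.boxPoints(cv2.minAreaRect(h));a=cv2.approxPolyDP(h,6,True)[:,0]
for q in(b,a):
    w=np.array([onplane(p,t,11)[:2] for t in q]);print('pad',w.round(1).tolist(),w.mean(0).round(1),np.linalg.norm(w-np.roll(w,1,0),axis=1).round(1))
print('padcentroid',onplane(p,c,11).round(1))
c,h=blob(im,(135,240,190,285),'dark');print('dark',c,cv2.boundingRect(h))
for uv,z in(((153,270),98),((167.5,257),65),((173,250),56)): print(z,onplane(p,uv,z).round(1))
print('bluetop',onplane(p,(52,252),48).round(1),onplane(p,(85,176),48).round(1))
x=im[215:285,135:210];cv2.imwrite('pics/b6.png',cv2.cvtColor(cv2.resize(x,None,fx=8,fy=8,interpolation=cv2.INTER_CUBIC),cv2.COLOR_RGB2BGR))
E
```

```text
pad [[548.9, -42.3], [578.9, 27.8], [649.9, 2.0], [623.4, -71.2]] [600.3 -20.9] [80.  76.2 75.5 77.9]
pad [[579.1, 27.0], [648.8, 2.2], [624.0, -69.0], [552.8, -43.2]] [601.2 -20.8] [75.  74.  75.4 75.7]
padcentroid [601.1 -19.3  11. ]
dark [163.66740576 261.34786893] (147, 246, 34, 32)
98 [ 453.9 -120.6   98. ]
65 [ 453.2 -120.9   65. ]
56 [ 455.2 -117.2   56. ]
bluetop [ 336. -122.   48.] [380.5 -49.7  48. ]
```

View pics/b6.png

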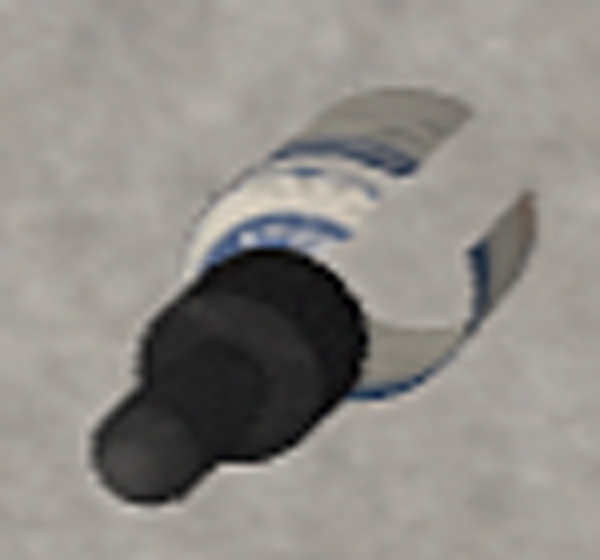

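```bash
python3 -m creep '[[0.5,[0,-4,1],0],[0.5,[-1,-8,3],0],[0.5,[-1.8,-12,5],0],[0.5,[-1.8,-13.8,7],0],[0.5,[-1.8,-13.8,7],0],[0.5,[-1.8,-13.8,7],0],[0.5,[-1.8,-13.8,7],0]]' && python3 - <<'E'
from h import *
im,p=snap('wrist','w7.png');np.save('w7.npy',im);print(p['origin'],p['attitude'])
x=im[200:420,230:410];cv2.imwrite('pics/b7.png',cv2.cvtColor(cv2.resize(x,None,fx=2.7,fy=2.7,interpolation=cv2.INTER_CUBIC),cv2.COLOR_RGB2BGR))
E
```

```text
clock: 16.05
eef_pos: [453.5, -110.4, 150.6]
eef_rot: [3.14, 0.001, 1.572]
wrist_force: [0.9, 0.6, -0.3]
finger_gap: 70.4
finger_force: 0.0
[453.1796766  -25.24709582 316.2002091 ] [ 2.84758548e+00 -2.41325628e-03  8.47336308e-04]
```

View pics/b7.png

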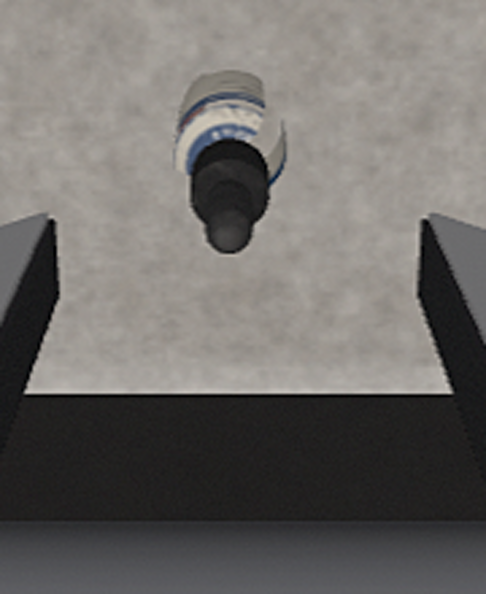

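The crop shows the bottle upright, with the collar centred at crop (230,184) and the bulb ball at (229,230).

```bash
python3 - <<'E'
from h import *
p=manip.camera_params('wrist')
f=lambda x,y:(230+x/2.7,200+y/2.7)
print(onplane(p,f(230,184),65),onplane(p,f(229,230),92),'base far edge',onplane(p,f(222,70),0),'L',onplane(p,f(174,165),50),'R',onplane(p,f(286,150),50))
q=dict(p,origin=np.array([589.92093957,-7.18593599,385.6098067]),attitude=np.array([2.84804434,-1.03166366e-03,1.65461555e-03]))
print('tri collar',tri([ray(p,f(230,184)),ray(q,(166.9,259.4))]),'bulb',tri([ray(p,f(229,230)),ray(q,(153.8,271.3))]))
E
```

```text
[ 451.79335565 -122.80749003   65.        ] [ 451.6766935  -124.22103475   92.        ] base far edge [ 4.48903129e+02 -1.08422742e+02  5.68434189e-14] L [ 435.94802418 -122.91507118   50.        ] R [ 467.43423568 -118.43811427   50.        ]
tri collar (array([ 451.77247287, -123.6004718 ,   63.5793535 ]), np.float64(0.2089632162445696)) bulb (array([ 451.6760596 , -124.17581731,   92.14622245]), np.float64(0.016238440673106425))
```

```bash
python3 -m creep '[[0.5,[-1.33,0,2],0],[0.5,[-1.33,0,5],0],[0.5,[-1.33,0,8],0],[0.5,[-1.33,0,10.5],0],[0.5,[-1.33,0,11.9],0],[0.5,[-1.33,0,11.9],0],[0.5,[-1.33,0,11.9],0]]' && python3 -m creep '[[-1,[0,0,0],0],[-1,[0,0,0],0],[-1,[0,0,0],0],[-1,[0,0,0],0],[-1,[0,0,0],0],[-1,[0,0,0],0],[-1,[0,0,0],0],[-1,[0,0,0],0]]' 15
```

```text
clock: 16.8
eef_pos: [452.9, -123.7, 31.1]
eef_rot: [3.141, 0.0, 1.571]
wrist_force: [0.2, -0.6, 0.5]
finger_gap: 70.1
finger_force: 0.0
clock: 17.6
eef_pos: [452.1, -123.7, 30.5]
eef_rot: [3.142, 0.0, 1.571]
wrist_force: [0.4, -0.6, 1.7]
finger_gap: 32.3
finger_force: 15.0
```

```bash
python3 -m creep '[[-1,[0,0,-0.5],0],[-1,[0,0,-2],0],[-1,[0,0,-4],0],[-1,[1.5,2,-6],0],[-1,[4,5.5,-6],0],[-1,[6.5,9,-6],0],[-1,[9,12.5,-6],0],[-1,[10.3,14.5,-6],0],[-1,[10.3,14.9,-6],0],[-1,[10.3,14.9,-4.5],0],[-1,[10.3,14.9,-3],0],[-1,[10.3,14.9,-2],0]]' && python3 -m creep '[[-1,[0,0,0],0],[-1,[0,0,0.3],0],[-1,[0,0,0.5],0],[-1,[0,0,0.7],0],[-1,[0,0,0.7],0]]'
```

```text
clock: 18.8
eef_pos: [599.6, -21.3, 48.3]
eef_rot: [-3.139, -0.0, 1.57]
wrist_force: [-0.2, 0.2, -0.3]
finger_gap: 32.2
finger_force: 15.0
clock: 19.3
eef_pos: [601.1, -20.6, 43.4]
eef_rot: [3.141, 0.0, 1.571]
wrist_force: [0.2, -0.2, -1.1]
finger_gap: 32.4
finger_force: 15.0
```

```bash
python3 -m creep '[[-1,[0,0,0.1],0],[-1,[0,0,0.15],0],[-1,[0,0,0.2],0],[-1,[0,0,0.2],0],[-1,[0,0,0.2],0]]'
```

```text
clock: 19.8
eef_pos: [601.1, -20.6, 41.6]
eef_rot: [3.141, 0.0, 1.571]
wrist_force: [-1.2, 0.3, 1.3]
finger_gap: 32.3
finger_force: 15.0
```

```bash
python3 -m creep '[[-0.1,[0,0,0],0],[-0.1,[0,0,0],0],[-0.1,[0,0,0],0],[-0.1,[0,0,-1],0],[-0.1,[0,0,-4],0],[-0.1,[0,0,-8],0],[0.7,[0,0,-12],0],[0.7,[1.5,-4,-14],0],[0.7,[3,-8,-14],0],[0.7,[4.5,-12,-14],0],[0.7,[6,-16,-14],0],[0.7,[6.2,-17,-14],0]]' && python3 -m creep '[[0.7,[0,0,0],0],[0.7,[0,0,0],0],[0.7,[0,0,0],0]]' && python3 - <<'E'
from h import *
im,p=snap('wrist','w8.png');np.save('w8.npy',im);print(p['origin'],p['attitude'])
# dish ring by Hough on edges
u=np.linalg.inv(R.from_euler('xyz',p['attitude']).as_matrix())@(np.array([430.7,108.2,7])-p['origin']);f=240/np.tan(np.radians(p['fovy'])/2)
uc=int(u[0]/u[2]*f+p['cx']);vc=int(u[1]/u[2]*f+p['cy']);r=int(30*f/u[2]);print(uc,vc,r)
x0,y0=uc-r-20,max(vc-r-20,0);c=im[y0:vc+r+20,x0:uc+r+20]
g=cv2.resize(cv2.cvtColor(c,cv2.COLOR_RGB2GRAY),None,fx=4,fy=4,interpolation=cv2.INTER_CUBIC)
k=cv2.HoughCircles(g,cv2.HOUGH_GRADIENT,1.5,12,param1=80,param2=30,minRadius=int(3.4*r),maxRadius=int(4.5*r))[0][:5]
o=cv2.cvtColor(g,cv2.COLOR_GRAY2BGR)
for q in k[:3]:
    print((q/4).round(1),onplane(p,q[:2]/4+[x0,y0],7).round(1));cv2.circle(o,(int(q[0]),int(q[1])),int(q[2]),(0,0,255),1)
w=np.hstack([cv2.resize(cv2.cvtColor(im,cv2.COLOR_RGB2BGR),(400,300)),cv2.resize(o,(300,300))]);cv2.imwrite('pics/d8.png',w)
E
```

```text
clock: 21.0
eef_pos: [428.4, 42.4, 182.2]
eef_rot: [3.141, -0.0, 1.572]
wrist_force: [0.5, 0.8, 0.1]
finger_gap: 79.9
finger_force: 0.0
clock: 21.3
eef_pos: [432.1, 41.0, 181.5]
eef_rot: [3.141, 0.0, 1.57]
wrist_force: [-0.5, -0.3, 0.2]
finger_gap: 79.8
finger_force: 0.0
[432.16160113 126.0618581  347.16415872] [ 2.84811836e+00 -6.78547276e-04 -4.83540829e-04]
315 148 33
[53.4 52.7 33.8] [430.3 108.5   7. ]
[56.8 52.7 33.9] [433.3 108.5   7. ]
[53.4 49.7 32.2] [430.3 111.1   7. ]
```

View pics/d8.png

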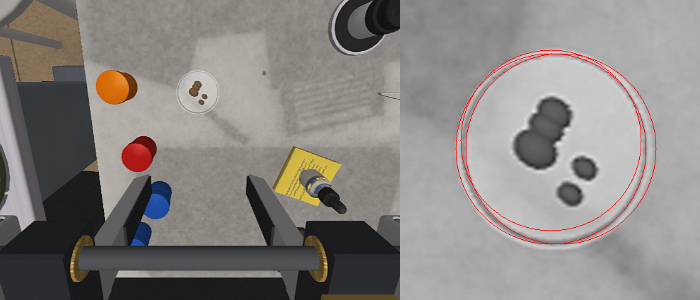

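Circle 1 in the crop fits the dish rim, giving a dish centre of (430.4,108.4). The bottle stands upright on the pad. Next I take the dish.

```bash
python3 -m creep '[[0.7,[3,-0.1,3],0],[0.7,[6,-0.1,7],0],[0.7,[6.7,-0.1,11],0],[0.7,[6.7,-0.1,14],0],[0.7,[6.7,-0.1,15.8],0],[0.7,[6.7,-0.1,16.4],0],[0.7,[6.7,-0.1,16.4],0],[0.7,[6.7,-0.1,16.4],0]]' && python3 -m creep '[[-1,[0,0,0],0],[-1,[0,0,0],0],[-1,[0,0,0],0],[-1,[0,0,0],0],[-1,[0,0,0],0],[-1,[0,0,0],0],[-1,[0,0,0],0]]' 10
```

```text
clock: 22.15
eef_pos: [430.8, 108.3, 18.2]
eef_rot: [3.141, -0.0, 1.57]
wrist_force: [-0.5, -0.2, 0.2]
finger_gap: 80.0
finger_force: 0.0
clock: 22.85
eef_pos: [430.4, 108.4, 17.9]
eef_rot: [3.141, -0.0, 1.571]
wrist_force: [-0.4, -0.7, 6.2]
finger_gap: 59.0
finger_force: 10.0
```

```bash
python3 -m creep '[[-1,[0,0,-0.4],0],[-1,[0,0,-1],0],[-1,[0,0,-2],0],[-1,[0,0,-3],0],[-1,[0,0,-4],0],[-1,[-0.2,1.5,-4.5],0.5],[-1,[-0.5,3.5,-4.5],1],[-1,[-0.8,6,-4.5],1.6],[-1,[-1.1,8.5,-4.5],2.2],[-1,[-1.4,11,-4.5],3],[-1,[-1.6,13.2,-4.5],3.8],[-1,[-1.8,15,-4.5],4.6]]' && python3 -m creep '[[-1,[0.03,0.85,0],0.4],[-1,[-0.2,2.0,0],0.8],[-1,[-0.5,2.8,0],1.2],[-1,[-0.9,3.4,0],1.4],[-1,[-0.9,3.4,0],1.4],[-1,[-0.9,3.4,0],1.4],[-1,[-0.9,3.4,0],1.4]]'
```

```text
clock: 24.05
eef_pos: [581.2, 90.2, 63.2]
eef_rot: [3.141, -0.0, 1.166]
wrist_force: [-1.0, -1.0, -0.4]
finger_gap: 59.1
finger_force: 10.0
clock: 24.75
eef_pos: [607.6, 69.0, 62.5]
eef_rot: [-3.142, 0.0, 1.048]
wrist_force: [-0.6, -0.7, -0.4]
finger_gap: 59.5
finger_force: 10.0
```

```bash
python3 -m creep '[[-1,[0.8,0.1,0],0],[-1,[1.7,0.2,0],0],[-1,[2.3,0.24,0],0],[-1,[2.35,0.24,1],0],[-1,[2.35,0.24,2.3],0],[-1,[2.35,0.24,3.3],0],[-1,[2.35,0.24,4],0],[-1,[2.35,0.24,4.2],0],[-1,[2.35,0.24,4.3],0],[-1,[2.35,0.24,4.4],0],[-1,[2.35,0.24,4.45],0],[-1,[2.35,0.24,4.45],0]]'
```

```text
clock: 25.95
eef_pos: [621.8, 88.0, 18.2]
eef_rot: [3.141, -0.0, 1.047]
wrist_force: [-0.1, 0.1, -0.3]
finger_gap: 59.1
finger_force: 10.0
```

```bash
python3 -m creep '[[-1,[0,0,0.05],0],[-1,[0,0,0.05],0],[-1,[0,0,0.05],0]]' && python3 -m creep '[[0.6,[0,0,0],0],[0.6,[0,0,0],0],[0.6,[0,0,0],0],[0.6,[0,0,-0.5],0],[0.6,[0,0,-2],0],[0.6,[0,0,-6],0],[0.6,[0,0,-10],0],[0.6,[0,0,-14],-1.5],[0.6,[0,0,-18],-3],[0.6,[-3,-1,-22],-4.5],[0.6,[-6,-3,-22],-6],[0.6,[-6,-3,-22],-6]]' && python3 -m creep '[[0.6,[0,0,0],0],[0.6,[0,0,0],0],[0.6,[0,0,0],0]]' && python3 - <<'E'
from h import *
im,p=snap('wrist','w9.png');np.save('w9.npy',im);print(p['origin'],p['attitude'],manip.read_state()['eef_pos'])
import pickle;pickle.dump(p,open('w9.pkl','wb'))
E
```

```text
clock: 26.25
eef_pos: [621.8, 88.0, 18.0]
eef_rot: [3.141, -0.0, 1.047]
wrist_force: [-2.0, -0.7, 4.9]
finger_gap: 59.6
finger_force: 10.0
clock: 27.45
eef_pos: [563.5, 49.7, 240.0]
eef_rot: [3.139, 0.0, 1.574]
wrist_force: [0.0, 0.5, 0.5]
finger_gap: 75.0
finger_force: 0.0
clock: 27.75
eef_pos: [566.2, 51.3, 237.2]
eef_rot: [-3.141, -0.0, 1.57]
wrist_force: [0.7, 0.6, 0.0]
finger_gap: 75.3
finger_force: 0.0
[566.33570464 136.4122659  402.85893002] [ 2.84818567e+00 -1.05413673e-04 -3.53605068e-04] [566.04902968  51.33030378 237.06326635]
```

View pics/w9.png

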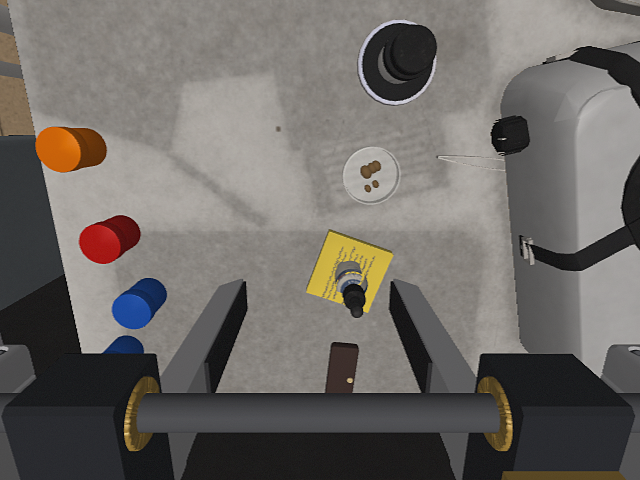

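The w9 view shows the can with the cap on the rest at (397,62), the dish at (371,175) and the bottle upright on the pad at (350,280). That was the 15th picture, one over the limit of 14, so the last check uses numbers only.

```bash
python3 - <<'E'
from h import *
import pickle
p=pickle.load(open('w9.pkl','rb'));im=np.load('w9.npy')
v=cv2.cvtColor(im,cv2.COLOR_RGB2HSV)
x0,y0,x1,y1=330,135,412,215
g=cv2.resize(cv2.cvtColor(im[y0:y1,x0:x1],cv2.COLOR_RGB2GRAY),None,fx=4,fy=4,interpolation=cv2.INTER_CUBIC)
k=cv2.HoughCircles(g,cv2.HOUGH_GRADIENT,1.5,12,param1=80,param2=30,minRadius=100,maxRadius=130)[0][:3]/4
for q in k: print('dish',q.round(1),onplane(p,q[:2]+[x0,y0],7).round(1))
c,h=blob(im,(300,222,400,320),'yellow');a=cv2.approxPolyDP(h,6,True)[:,0]
w=np.array([onplane(p,t,11)[:2] for t in a]);print('pad',w.round(1).tolist(),w.mean(0).round(1))
for n,b in(('scene',(205,205,240,243)),('side',(240,230,285,262))):
    q=manip.camera_params(n);i,_=snap(n);m=cv2.cvtColor(i,cv2.COLOR_RGB2GRAY)[b[1]:b[3],b[0]:b[2]]<70
    print(n,[(int(y+b[1]),int(np.flatnonzero(r).min()+b[0]),int(np.flatnonzero(r).max()+b[0])) for y,r in enumerate(m) if r.any()][::2])
    R_=R.from_euler('xyz',q['attitude']).as_matrix().T;f=240/np.tan(np.radians(q['fovy'])/2)
    for z in(76,62,48):
        u=R_@(np.array([643,196,z])-q['origin']);print(' predict',z,(u[:2]/u[2]*f+[q['cx'],q['cy']]).round(1))
E
```

```text
dish [41.4 39.6 27.7] [623.   88.4   7. ]
dish [38.8 37.7 28.2] [620.1  90.4   7. ]
dish [39.9 42.6 26.9] [621.5  85.3   7. ]
pad [[578.5, 28.8], [648.9, 1.1], [623.8, -70.6], [553.9, -45.1]] [601.3 -21.4]
scene [(207, 205, 205), (209, 205, 208), (211, 205, 209), (213, 205, 210), (215, 205, 210), (217, 205, 209), (219, 205, 209), (221, 205, 208), (223, 205, 205), (231, 212, 222), (233, 208, 225), (235, 207, 225), (237, 207, 226), (239, 207, 227), (241, 207, 228)]
 predict 76 [215.7 234.1]
 predict 62 [216.6 240.8]
 predict 48 [217.5 247.4]
side [(250, 255, 261), (252, 253, 263), (254, 252, 264), (256, 251, 266), (258, 251, 266), (260, 251, 267)]
 predict 76 [257.3 253.9]
 predict 62 [258.1 257.9]
 predict 48 [258.9 261.8]
```

```bash
python3 -c "
from cell import manip
print(manip.sign_off())"
```

```text
the job is handed in; nothing more can be done
None
```

The job is handed in at about 28 s: the can is on the rest with the cap on top, the bottle is on the near pad, and the dish is midway between them, with the can, cap and dish within about 1–2 mm by camera (the bottle was only checked by eye after release); I viewed 15 pictures, one over the limit of 14.

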